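# Refill the assembly rack with signal-lamp modules in reverse order

### The job

Move the four signal-lamp modules from the coloured seats of the black storage rack into the pockets of the wooden assembly rack, in reverse order: seen from the robot, the module that stands at the left end of the storage rack goes into the right-end pocket, the second from the left into the second from the right, and so on. Stand each one upright on the floor of its own pocket, setting it down gently without dropping or tipping any.

Things in the scene. Friction and masses are not known exactly. Their poses are not given: they have to be found in the camera images.
- storage_rack: Storage rack: a fixed black plate, 80 (its x) x 276 (its y) x 8 mm, with four coloured square seats in a row, centres at y = +96, +32, -32, -96 mm. Origin: centre of its underside, on the table; y points to the robot's left within 0.2 rad. It is the nearer or the farther rack. Bystanders up to 48 mm high lie beyond 0.25 m left and right of the robot's x axis.
- assembly_rack: The assembly rack: a fixed pale wooden tray, 76 (its x) x 274 (its y) mm, with a row of four open square pockets along its y axis, empty at the start, centres at x = 0, y = +96, +32, -32, -96 mm. Each pocket is 58 x 58 mm inside, between walls 6 mm thick; pocket floor 8 mm and wall tops 16 mm above the table. Origin: centre of its underside, on the table. Its y axis points to the robot's left, give or take 0.2 rad.
- seat_red: The red seat of the storage rack: a fixed square open tray, 60 x 60 x 10 mm with walls 5 mm thick, in which the red lamp module stands at the start. Which of the rack's four places it has changes from start to start, but it never moves during the job. Its floor is 13 mm and its wall tops 18 mm above the table. Origin: centre of its underside, 8 mm above the table; axes parallel to the rack's.
- seat_yellow: The yellow seat of the storage rack: a fixed square open tray, 60 x 60 x 10 mm with walls 5 mm thick, in which the yellow lamp module stands at the start. Which of the rack's four places it has changes from start to start, but it never moves during the job. Its floor is 13 mm and its wall tops 18 mm above the table. Origin: centre of its underside, 8 mm above the table; axes parallel to the rack's.
- seat_green: The green seat of the storage rack: a fixed square open tray, 60 x 60 x 10 mm with walls 5 mm thick, in which the green lamp module stands at the start. Which of the rack's four places it has changes from start to start, but it never moves during the job. Its floor is 13 mm and its wall tops 18 mm above the table. Origin: centre of its underside, 8 mm above the table; axes parallel to the rack's.
- seat_blue: The blue seat of the storage rack: a fixed square open tray, 60 x 60 x 10 mm with walls 5 mm thick, in which the blue lamp module stands at the start. Which of the rack's four places it has changes from start to start, but it never moves during the job. Its floor is 13 mm and its wall tops 18 mm above the table. Origin: centre of its underside, 8 mm above the table; axes parallel to the rack's.
- red_lamp (a point): The red signal-lamp module: an upright cylinder with a red ribbed lens, a thin grey collar below and a small grey stub on top; 44 mm diameter, 64 mm high, about 0.13 kg, loose. This point is its centre, 32 mm above its underside; z is up when it stands. Round, so any grasp across it will do.
- yellow_lamp (a point): The yellow signal-lamp module: an upright cylinder with a yellow ribbed lens, a thin grey collar below and a small grey stub on top; 44 mm diameter, 64 mm high, about 0.13 kg, loose. This point is its centre, 32 mm above its underside; z is up when it stands. Round, so any grasp across it will do.
- green_lamp (a point): The green signal-lamp module: an upright cylinder with a green ribbed lens, a thin grey collar below and a small grey stub on top; 44 mm diameter, 64 mm high, about 0.13 kg, loose. This point is its centre, 32 mm above its underside; z is up when it stands. Round, so any grasp across it will do.
- blue_lamp (a point): The blue signal-lamp module: an upright cylinder with a blue ribbed lens, a thin grey collar below and a small grey stub on top; 44 mm diameter, 64 mm high, about 0.13 kg, loose. This point is its centre, 32 mm above its underside; z is up when it stands. Round, so any grasp across it will do.
Mind the look-alikes: they are no part of the job. Of the things that look like the part that bears red_lamp, the smallest one is meant. What is shaped like the part that bears blue_lamp but orange is not meant.

How it is judged:
By the outcome, as a careful person would: the job done as asked, in the order asked, and still so for the second after the job is handed in, with the robot touching nothing.
It also fails if it takes over 90 s, if anything falls off the work surface, if the arm or the gripper's body presses on something with over 40 N, if the wrist force passes 120 N, or if a joint passes its speed limit or range.

### The arm

A 6-joint arm with a two-finger parallel gripper is mounted at the origin on the work surface. World frame = base frame: x ahead of the robot, y to its left, z up, the work surface at z = 0. Lengths are in mm, angles in rad, forces in N, time in s.
With the tool pointing down it reaches from about 350 to 875 mm from the base axis. Payload 4.2 kg.
Tool frame: the origin (TCP) lies between the finger pads; the fingertips stand 17 mm ahead of it and the grasp point (between the pads) lies 2 mm behind it (nose_length is the distance from the TCP to the fingertips, in mm); z points along the fingers, y is the direction in which the jaws open and shut (so a half turn about z gives the same grasp; the last joint's range is limited). The gripper opens to 85 mm and grips with 20 to 120 N. Pads are 22 mm wide; open, the fingers measure 114 mm over their backs; the gripper's body (76 mm by 85 mm) begins 54 mm behind the grasp point. The pads swing forward as they close: fully open they stand 13 mm farther back than shut.
Start: joints at [-1.07, 0.385, 0.008, 0, -1.194, -0.259], TCP at [149.674, -606.792, 248.312] pointing down, gripper open.
Joint ranges: [-3.14, 3.14], [-1.21, 2.06], [-1.07, 1.41], [-3.16, 2.05], [-2.99, -0.16], [-3.1, 3.1]. Speed limits (rad/s): [2.79, 2.79, 3.14, 3.14, 3.14, 3.14].

### API

Orientations are given as a unit quaternion [x, y, z, w].
In Python, from bench import * gives the robot as it stands.
- The arm moves only by the tool jog_arm, never from a script. Its argument "increments" is a list of rows, each a list of 4 numbers: the shift along the tool's x, y, z in m, then the turn about the tool's z in degrees. A call has 1 to 10 rows; each row is the pose to reach, as a shift and turn from the pose measured when the call began, along the tool's axes at that moment; what a row does not reach only later rows make up. A row lasts 1/8 s, in which the tool goes at most 62.5 mm and 10.7 degrees, less where a joint would pass 70% of its speed; a pose out of reach is approached as far as the arm can. A call with a gripper value outside its range is refused whole. "hand" is the gripper's target within -1 to 1 (fully open at 1, half-way at 0, shut at -1), set as the call begins (left out, the last holds). The fingers move at their own pace and stop on an object; the grip force is fixed at half the most. Time passes only in rows, so rows that repeat a pose let the fingers close. It gives the time, the measured TCP pose, the force and the opening at its end, in the units of the state.
- read_state(): the state, without advancing time (a new reading comes with each control period).
- get_image(name): name is "scene" or "top"; returns the picture (480x640x3 uint8, red, green, blue); there is no depth.
- calibration(name): a dict with "fx", "fy", "cx", "cy" (pixels), "position" and "rotation" of the camera in the world. Camera axes: x right, y up, looking along -z (the intrinsics and any distortion apply to the point x, -y, -z); pixel columns grow to the right and rows downward; lengths in mm; the calibration is good to about 2 mm. A picture is of the moment at which its call begins. calibration takes no time and is no camera call.
- job_done(): hands the job in, once; it reports no verdict.
The state is a dict: "clock": time; "joints": joint angles; "joint_vel": joint speeds; "joint_efforts": joint torques, N m; "position": TCP position; "ee_rot": TCP orientation; "contact_force": force on the tool from outside, world axes, zero at the start; "wrist_torque": the same for the moment, N m; "gripper_width": finger opening in mm.
Only numpy, scipy, OpenCV 4.12 (cv2) and the standard library are available. Lean on these libraries where they do the work, as an engineer would, in place of code of your own. Each camera call takes 0.05 s, during which the arm holds its last target.

## Working session

There is one attempt and no reset: what is moved stays moved. The work goes in short steps, Python scripts to look and compute and a tool call to move; the robot and the scene stay as the last step left them, time stands still between calls to the robot, and variables do not carry over. Pictures are saved under pics/ and viewed, and the job is handed in when it is done.

Besides the shell and the picture viewer there is one more tool, called after ">>>" by a JSON object that holds its "op" and its "data". jog_arm: Moves the arm, as the interface text tells. Its arguments: {"type":"object","properties":{"increments":{"type":"array"},"hand":{"type":"number"}},"required":["increments"]}

```bash
mkdir -p pics; ls
python3 - <<'E'
from bench import *
import cv2
for n in ("scene","top"):
    im=get_image(n); cv2.imwrite(f"pics/{n}0.png",im[:,:,::-1]); print(n,calibration(n))
s=read_state(); print(s)
E
```

```text
pics
scene {'fx': 497.4032442130298, 'fy': 497.4032442130298, 'cx': 326.8342065978601, 'cy': 245.9970354176522, 'position': array([1087.21631218,   -9.78063386,  550.22762824]), 'rotation': array([0.29501071, 0.3240171 , 0.67065245, 0.59850387])}
top {'fx': 542.0516860160266, 'fy': 542.0516860160266, 'cx': 315.1152217572158, 'cy': 238.98875227964368, 'position': array([395.20620611, -48.80517196, 742.55820186]), 'rotation': array([-0.04408247,  0.06412453,  0.70759137, -0.70232416])}
{'clock': 0.1, 'joints': array([-1.07042706e+00,  3.85454771e-01,  6.77527638e-03, -4.41963430e-04,
       -1.19400049e+00, -2.58583109e-01]), 'joint_vel': array([-0.00085661, -0.00324952,  0.00357904,  0.00042017, -0.00165244,
        0.00053254]), 'joint_efforts': array([ 1.35229784e-03, -3.93320060e+01,  1.88929993e+01,  4.19786051e+00,
       -2.58150154e-03,  1.08236313e-05]), 'position': array([ 149.5423543 , -606.34532845,  247.34993707]), 'ee_rot': array([-1.20517850e-01,  9.92710692e-01,  9.50915126e-04, -1.58095561e-04]), 'contact_force': array([0.48463269, 0.06330355, 0.21804553]), 'wrist_torque': array([0.01373437, 0.0613757 , 0.03726542]), 'gripper_width': 85.23472581430079}
```

View pics/scene0.png

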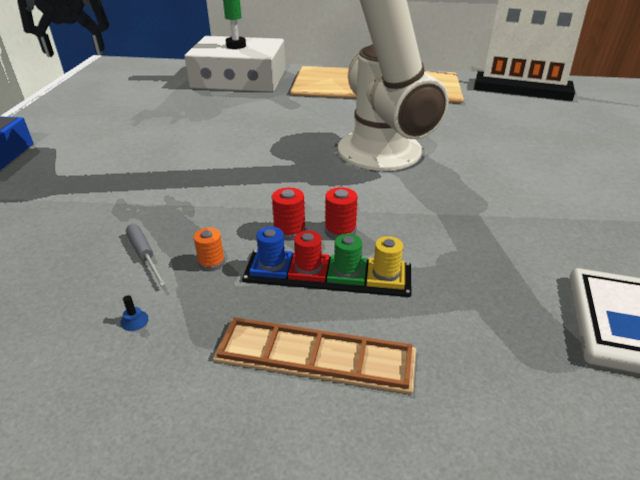

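View pics/top0.png

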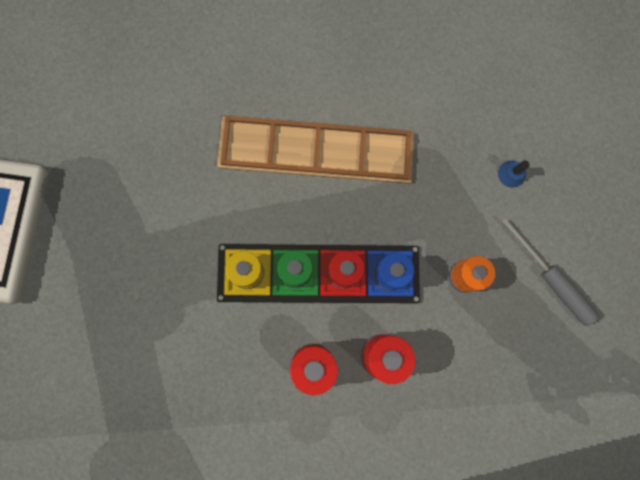

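The top view has +x up and +y to the left. The storage rack is nearer, at about row 273, with yellow, green, red, blue from left to right. The tray is at about row 148. Two large red decoys stand near the robot, and an orange one is at right. I'll enlarge the crops next.

Run:
```python
import cv2
im=cv2.imread("pics/top0.png")
a=cv2.resize(im[105:190,212:422],None,fx=3.8,fy=3.8,interpolation=cv2.INTER_CUBIC)
b=cv2.resize(im[236:310,212:426],None,fx=3.7,fy=3.7,interpolation=cv2.INTER_CUBIC)
cv2.imwrite("pics/ca.png",a);cv2.imwrite("pics/cb.png",b)
s=cv2.imread("pics/scene0.png")
cv2.imwrite("pics/cs.png",cv2.resize(s[220:395,205:425],None,fx=3.4,fy=3.4,interpolation=cv2.INTER_CUBIC))
```

```text
(no output)
```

View pics/ca.png

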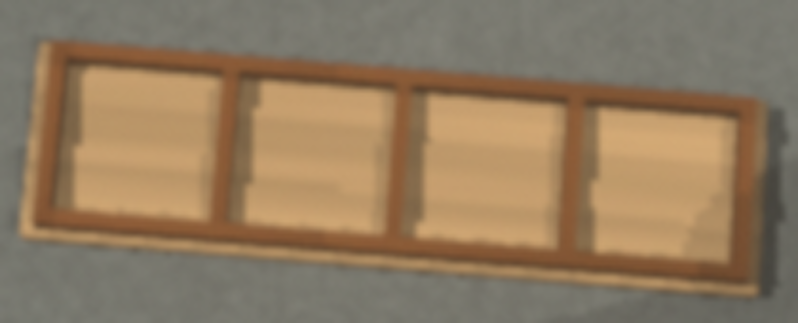

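View pics/cb.png

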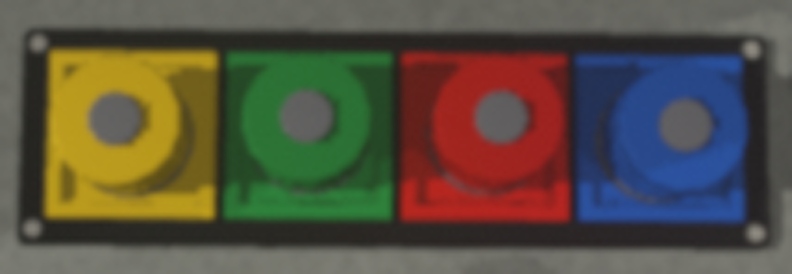

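View pics/cs.png

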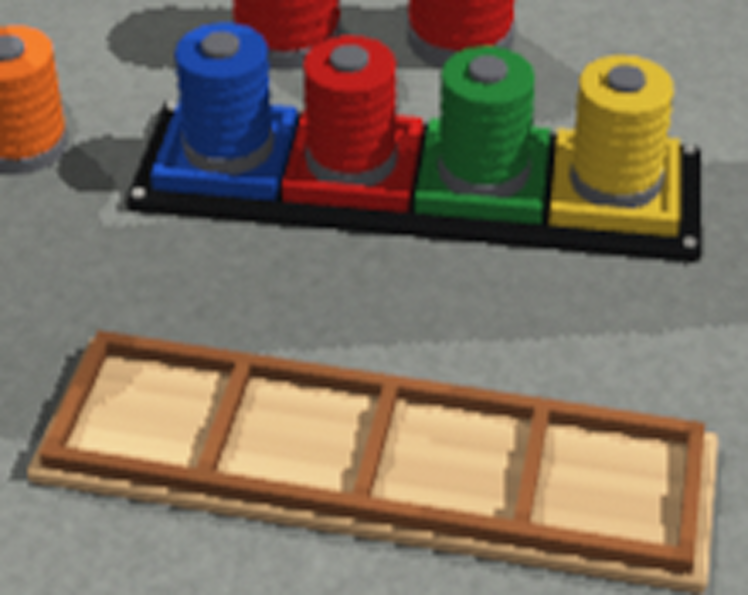

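```bash
cat > h.py <<'E'
from bench import *
import numpy as np, cv2
from scipy.spatial.transform import Rotation as R
def ray(n,u,v):
    c=calibration(n); d=np.array([(u-c["cx"])/c["fx"],-(v-c["cy"])/c["fy"],-1.])
    return np.array(c["position"]),R.from_quat(c["rotation"]).apply(d)
def onz(n,u,v,z):
    p,d=ray(n,u,v); return p+d*(z-p[2])/d[2]
def tri(*obs):
    A=np.zeros((3,3));b=np.zeros(3)
    for n,u,v in obs:
        p,d=ray(n,u,v); d/=np.linalg.norm(d); P=np.eye(3)-np.outer(d,d); A+=P;b+=P@p
    x=np.linalg.solve(A,b)
    res=[float(np.linalg.norm(np.cross(x-ray(*o)[0],ray(*o)[1]/np.linalg.norm(ray(*o)[1])))) for o in obs]
    return x,res
def fit(model,pts):
    m=np.array(model,float);q=np.array(pts)[:,:2]
    mc,qc=m.mean(0),q.mean(0);a=m-mc;b=q-qc
    th=np.arctan2((a[:,0]*b[:,1]-a[:,1]*b[:,0]).sum(),(a*b).sum())
    Rm=np.array([[np.cos(th),-np.sin(th)],[np.sin(th),np.cos(th)]])
    t=qc-Rm@mc; return t,th,(q-(m@Rm.T+t))
def tr(t,th,p): return t+np.array([[np.cos(th),-np.sin(th)],[np.sin(th),np.cos(th)]])@np.array(p,float)
E
python3 - <<'E'
from h import *
np.set_printoptions(precision=1,suppress=True)
cr=lambda u,v,s,x,y:((u+.5)/s-.5+x,(v+.5)/s-.5+y)
T=dict(yellow=(116,119),green=(306,117),red=(501,117),blue=(685,125))
S=dict(yellow=(626,78),green=(488,69),red=(349,57),blue=(220,44))
for k in T:
    t=cr(*T[k],3.7,212,236); s=cr(*S[k],3.4,205,220)
    print(k,*tri(("top",*t),("scene",*s)),onz("top",*t,77),onz("scene",*s,77))
m=[(35,131),(35,-131),(-35,131),(-35,-131)]
q=[(48,42),(765,97),(35,225),(748,282)]
ft=fit(m,[onz("top",*cr(*p,3.8,212,105),16) for p in q])
q=[(690,563),(42,460),(703,424),(98,334)]
fs=fit(m,[onz("scene",*cr(*p,3.4,205,220),16) for p in q])
print("tray",ft,fs)
for f in(ft,fs):print([tr(f[0],f[1],(0,y)) for y in(96,32,-32,-96)])
# seats outer corners z=18 row
m=[(30,126),(-30,126),(30,-126),(-30,-126)]
q=[(48,49),(43,218),(745,55),(746,222)]
f=fit(m,[onz("top",*cr(*p,3.7,212,236),18) for p in q]);print("rack",f)
print([tr(f[0],f[1],(0,y)) for y in(96,32,-32,-96)])
E
```

```text
yellow [462.8  21.9  75.1] [0.9170738659350407, 0.9170738659350245] [462.6  20.7  77. ] [465.1  22.6  77. ]
green [463.  -41.6  74.8] [0.6620002528068837, 0.6620002528068654] [462.8 -42.3  77. ] [465.9 -40.8  77. ]
red [ 462.5 -106.8   75.5] [0.6847273312439794, 0.6847273312440051] [ 462.4 -107.3   77. ] [ 464.5 -105.8   77. ]
blue [ 459.4 -168.6   75.3] [0.6528325667554766, 0.6528325667554875] [ 459.3 -168.9   77. ] [ 461.6 -167.3   77. ]
tray (array([637.1, -73.8]), np.float64(-0.08204672436594179), array([[-0.1,  1.6],
       [ 0.4, -2.1],
       [ 0. , -0.6],
       [-0.4,  1.1]])) (array([639.4, -71.2]), np.float64(-0.07782002255773347), array([[-0.4, -2.2],
       [ 0.3,  2.1],
       [ 0.1, -1.1],
       [ 0. ,  1.2]]))
[array([644.9,  21.9]), array([639.7, -41.9]), array([ 634.4, -105.7]), array([ 629.2, -169.4])]
[array([646.9,  24.5]), array([641.9, -39.3]), array([ 637. , -103.1]), array([ 632. , -166.9])]
rack (array([461.9, -74.7]), np.float64(-0.014656424476084336), array([[ 0.5,  0.9],
       [-0.6,  0.9],
       [ 0.5, -1.4],
       [-0.4, -0.4]]))
[array([463.3,  21.3]), array([462.3, -42.7]), array([ 461.4, -106.7]), array([ 460.5, -170.7])]
```

```bash
cat >> h.py <<'E'
def go(x,y,z,yaw_to=None):
    """tool-axes shift (m) to world target; turn so tool y || world x"""
    s=read_state(); Rm=R.from_quat(s["ee_rot"]); d=Rm.inv().apply(np.array([x,y,z])-s["position"])/1000
    ty=Rm.apply([0,1,0]); tx=Rm.apply([1,0,0])
    c=[]
    for sg in(1,-1):
        g=np.array([sg,0,0]); c.append(np.degrees(np.arctan2(-(g@tx),g@ty)))
    print("clk %.2f"%s["clock"],"d",np.round(d,4),"turn",np.round(c,1),"pos",np.round(s["position"],1),"w %.1f"%s["gripper_width"],"F",np.round(s["contact_force"],1),"j",np.round(s["joints"],2),"tz",np.round(Rm.apply([0,0,1]),3))
E
python3 - <<'E'
from h import *
go(463.3,21.8,150)
for uv in [(314,371),(392,360)]: print([np.round(onz("top",*uv,z)) for z in(64,90)])
for uv in [(288,193),(341,192)]: print([np.round(onz("scene",*uv,z)) for z in(64,90)])
E
```

```text
clk 0.10 d [-0.455   0.5346  0.0983] turn [103.8 -76.2] pos [ 149.5 -606.3  247.3] w 85.2 F [0.5 0.1 0.2] j [-1.07  0.39  0.01 -0.   -1.19 -0.26] tz [-0.001  0.002 -1.   ]
[array([337., -66.,  64.]), array([339., -65.,  90.])]
[array([ 349., -162.,   64.]), array([ 351., -157.,   90.])]
[array([ 320., -162.,   64.]), array([ 361., -154.,   90.])]
[array([305., -66.,  64.]), array([347., -63.,  90.])]
```

>>> {"op": "jog_arm", "data": {"increments": [[-0.04,0.047,0,-10],[-0.08,0.094,0,-20],[-0.12,0.141,0,-30],[-0.16,0.188,0,-40],[-0.2,0.235,0,-50],[-0.24,0.282,0,-60],[-0.28,0.329,0,-70],[-0.32,0.376,0.02,-76],[-0.36,0.423,0.04,-76],[-0.4,0.47,0.05,-76]], "hand": 1}}

```text
clock: 1.35
position: [423.2, -56.5, 198.2]
ee_rot: [-0.706, 0.708, 0.001, 0.0]
contact_force: [0.8, -1.1, 0.3]
gripper_width: 85.2
```

```bash
python3 -c "
from h import *
go(463.3,21.8,120)"
```

```text
clk 1.35 d [-0.0783 -0.0401  0.0782] turn [ 1.799e+02 -1.000e-01] pos [423.2 -56.5 198.2] w 85.2 F [ 0.8 -1.1  0.3] j [ 0.25  0.09 -0.52 -0.   -0.96 -0.25] tz [-0.002  0.002 -1.   ]
```

>>> {"op": "jog_arm", "data": {"increments": [[-0.04,-0.02,0.03,0],[-0.078,-0.04,0.06,0],[-0.0783,-0.0401,0.07,0],[-0.0783,-0.0401,0.08,0],[-0.0783,-0.0401,0.1,0],[-0.0783,-0.0401,0.12,0],[-0.0783,-0.0401,0.14,0],[-0.0783,-0.0401,0.15,0],[-0.0783,-0.0401,0.15,0]]}}

```text
clock: 2.48
position: [462.9, 21.3, 48.1]
ee_rot: [-0.706, 0.708, 0.001, -0.0]
contact_force: [-0.3, -0.1, 0.2]
gripper_width: 85.4
```

```bash
python3 -c "
from h import *
go(463.3,21.8,48)
im=get_image('top');cv2.imwrite('pics/t1.png',cv2.resize(im[200:320,200:420,::-1],None,fx=3.5,fy=3.5))
im=get_image('scene');cv2.imwrite('pics/s1.png',cv2.resize(im[150:300,230:450,::-1],None,fx=3.5,fy=3.5))
"
```

```text
clk 2.48 d [-0.0005 -0.0004  0.0001] turn [179.8  -0.2] pos [462.9  21.3  48.1] w 85.4 F [-0.3 -0.1  0.2] j [ 0.4   0.38 -0.62 -0.   -0.57 -0.4 ] tz [-0.002  0.001 -1.   ]
```

View pics/s1.png

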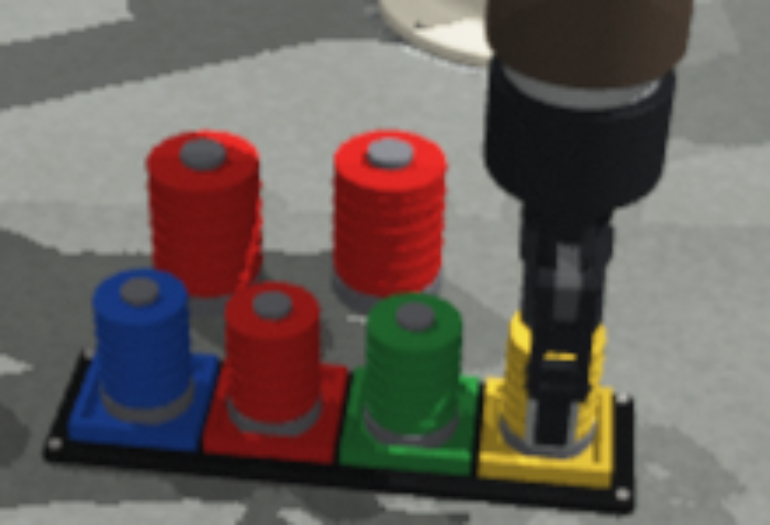

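The gripper straddles the yellow lamp, centred at about crop (560,400). Closing.

>>> {"op": "jog_arm", "data": {"increments": [[0,0,0,0],[0,0,0,0],[0,0,0,0],[0,0,0,0],[0,0,0,0],[0,0,0,0]], "hand": -1}}

```text
clock: 3.32
position: [464.0, 22.0, 49.6]
ee_rot: [-0.706, 0.708, 0.001, 0.001]
contact_force: [-0.8, 0.0, 6.4]
gripper_width: 42.8
```

```bash
python3 -c "
from h import *
go(630.6,-168.1,150)"
```

```text
clk 3.33 d [ 0.1894 -0.1671 -0.1007] turn [ 1.799e+02 -1.000e-01] pos [464.   22.   49.6] w 42.8 F [-0.8  0.   6.4] j [ 0.4   0.38 -0.62 -0.   -0.57 -0.4 ] tz [ 0.001  0.002 -1.   ]
```

>>> {"op": "jog_arm", "data": {"increments": [[0,0,-0.015,0],[0,0,-0.04,0],[0,0,-0.07,0],[0,0,-0.09,0],[0.02,-0.018,-0.1,0],[0.045,-0.04,-0.1,0],[0.07,-0.062,-0.1,0],[0.095,-0.084,-0.1,0],[0.12,-0.106,-0.1,0],[0.145,-0.128,-0.1,0]]}}

```text
clock: 4.58
position: [591.8, -124.3, 148.5]
ee_rot: [-0.706, 0.708, 0.001, 0.001]
contact_force: [0.4, 0.5, -0.6]
gripper_width: 42.8
```

```bash
python3 -c "
from h import *
go(630.6,-168.1,54)"
```

```text
clk 4.58 d [ 0.044  -0.039   0.0944] turn [ 1.799e+02 -1.000e-01] pos [ 591.8 -124.3  148.5] w 42.8 F [ 0.4  0.5 -0.6] j [ 0.06  0.44 -0.18 -0.   -0.96 -0.06] tz [-0.001  0.003 -1.   ]
```

>>> {"op": "jog_arm", "data": {"increments": [[0.02,-0.018,0,0],[0.038,-0.033,0,0],[0.044,-0.039,0,0],[0.044,-0.039,0.01,0],[0.044,-0.039,0.03,0],[0.044,-0.039,0.05,0],[0.044,-0.039,0.07,0],[0.044,-0.039,0.085,0],[0.044,-0.039,0.09,0],[0.044,-0.039,0.09,0]]}}

```text
clock: 5.82
position: [630.6, -167.9, 58.3]
ee_rot: [-0.706, 0.708, 0.001, 0.001]
contact_force: [0.4, 0.4, -1.1]
gripper_width: 42.8
```

```bash
python3 -c "
from h import *
go(630.6,-168.1,44.6)
for n,a,b,c,d in(('top',90,210,200,430),('scene',250,400,200,430)):
  cv2.imwrite('pics/%s2.png'%n,cv2.resize(get_image(n)[a:b,c:d,::-1],None,fx=3.4,fy=3.4,interpolation=cv2.INTER_CUBIC))
"
```

```text
clk 5.83 d [0.0002 0.     0.0137] turn [ 1.799e+02 -1.000e-01] pos [ 630.6 -167.9   58.3] w 42.8 F [ 0.4  0.4 -1.1] j [-0.01  0.61 -0.13 -0.   -0.83  0.01] tz [-0.001  0.003 -1.   ]
```

View pics/scene2.png

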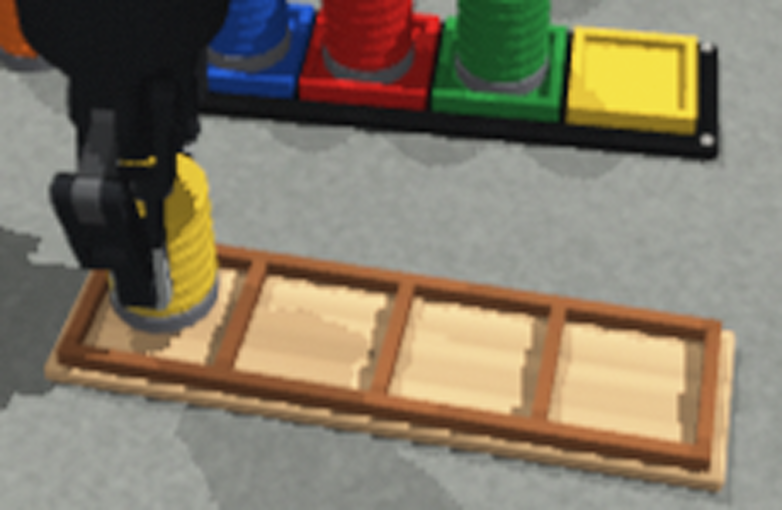

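View pics/top2.png

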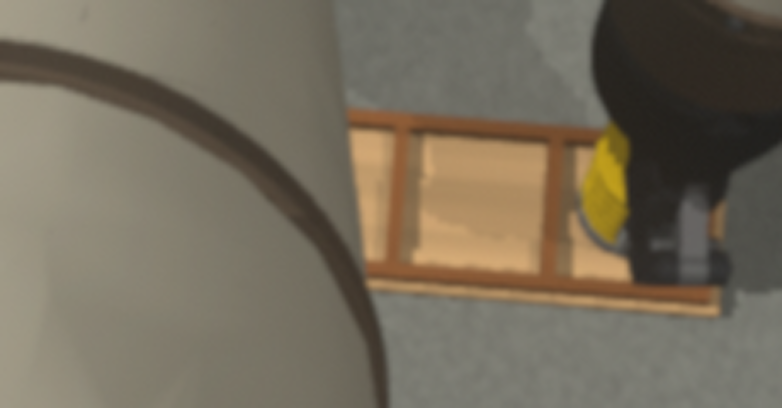

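The yellow lamp hangs over the right-end pocket (scene crop ~165,310), centred. Lowering slowly.

>>> {"op": "jog_arm", "data": {"increments": [[0,0,0.004,0],[0,0,0.008,0],[0,0,0.01,0],[0,0,0.011,0],[0,0,0.012,0],[0,0,0.0125,0],[0,0,0.013,0],[0,0,0.0135,0],[0,0,0.0135,0]]}}

```text
clock: 7.05
position: [631.1, -168.1, 45.7]
ee_rot: [-0.706, 0.708, 0.001, 0.001]
contact_force: [0.4, 0.1, -0.9]
gripper_width: 42.5
```

```bash
python3 -c "
from h import *
go(630.6,-168.1,44.6)"
```

```text
clk 7.05 d [0.     0.0005 0.0011] turn [ 1.799e+02 -1.000e-01] pos [ 631.1 -168.1   45.7] w 42.5 F [ 0.4  0.1 -0.9] j [-0.01  0.62 -0.14 -0.   -0.8   0.01] tz [ 0.001  0.003 -1.   ]
```

>>> {"op": "jog_arm", "data": {"increments": [[0,0,0.0005,0],[0,0,0.001,0],[0,0,0.0015,0],[0,0,0.002,0],[0,0,0.002,0]]}}

```text
clock: 7.68
position: [631.2, -168.1, 44.7]
ee_rot: [-0.706, 0.708, 0.0, 0.001]
contact_force: [-2.0, 1.0, 5.0]
gripper_width: 42.9
```

>>> {"op": "jog_arm", "data": {"increments": [[0,0,0,0],[0,0,0,0],[0,0,0,0],[0,0,0,0],[0,0,-0.01,0],[0,0,-0.03,0],[0,0,-0.06,0],[0,0,-0.09,0],[0,0,-0.11,0],[0,0,-0.11,0]], "hand": 1}}

```text
clock: 8.93
position: [632.3, -168.5, 157.4]
ee_rot: [-0.706, 0.708, -0.002, 0.003]
contact_force: [0.2, -0.4, -0.5]
gripper_width: 85.3
```

```bash
python3 -c "
from h import *
go(463.5,-41.6,49)
for n,a,b,c,d in(('scene',250,400,200,430),):
  cv2.imwrite('pics/%s3.png'%n,cv2.resize(get_image(n)[a:b,c:d,::-1],None,fx=3.4,fy=3.4,interpolation=cv2.INTER_CUBIC))
"
```

```text
clk 8.93 d [-0.1263  0.1697  0.1076] turn [ 1.799e+02 -1.000e-01] pos [ 632.3 -168.5  157.4] w 85.3 F [ 0.2 -0.4 -0.5] j [-0.01  0.5  -0.04 -0.   -1.02  0.01] tz [ 0.006  0.002 -1.   ]
```

View pics/scene3.png

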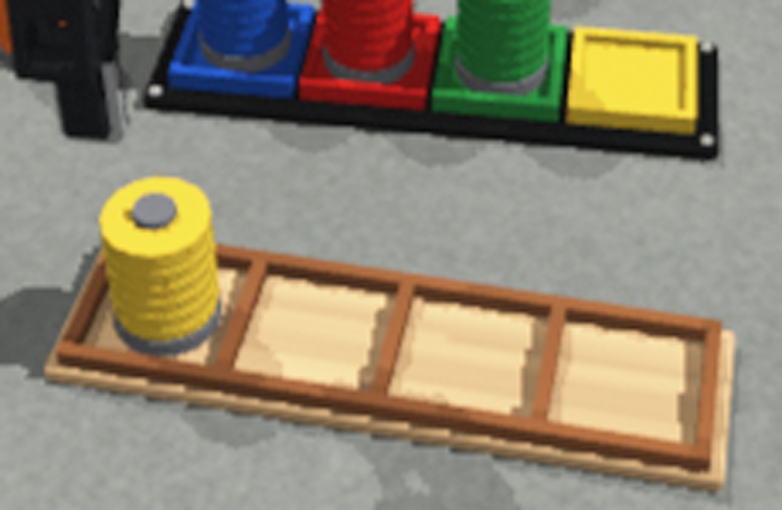

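The yellow lamp stands upright in the right-end pocket (base ~168,325), about 3 mm left of centre as the robot sees it. I'll bias the later targets 1–2 mm toward −y. Next is green.

>>> {"op": "jog_arm", "data": {"increments": [[-0.035,0.045,0,0],[-0.07,0.09,0,0],[-0.1,0.135,0,0],[-0.122,0.165,0,0],[-0.1263,0.17,0.005,0],[-0.1263,0.17,0.03,0],[-0.1263,0.17,0.06,0],[-0.1263,0.17,0.09,0],[-0.1263,0.17,0.108,0],[-0.1263,0.17,0.108,0]]}}

```text
clock: 10.22
position: [461.0, -41.9, 45.4]
ee_rot: [-0.706, 0.708, 0.001, -0.0]
contact_force: [-0.0, -0.1, 0.1]
gripper_width: 85.4
```

>>> {"op": "jog_arm", "data": {"increments": [[0,0,0,0],[0,0,0,0],[0,0,0,0],[0,0,0,0],[0,0,0,0],[0,0,0,0]], "hand": -1}}

```text
clock: 10.98
position: [462.0, -41.8, 46.4]
ee_rot: [-0.706, 0.708, 0.0, 0.001]
contact_force: [0.1, -0.2, 6.1]
gripper_width: 43.0
```

```bash
python3 -c "
from h import *
go(635.7,-105.5,150)"
```

```text
clk 10.97 d [ 0.0632 -0.1739 -0.1037] turn [ 1.799e+02 -1.000e-01] pos [462.  -41.8  46.4] w 43.0 F [ 0.1 -0.2  6.1] j [ 0.26  0.38 -0.63 -0.   -0.56 -0.26] tz [ 0.001  0.002 -1.   ]
```

>>> {"op": "jog_arm", "data": {"increments": [[0,0,-0.015,0],[0,0,-0.04,0],[0,0,-0.07,0],[0.005,-0.014,-0.095,0],[0.016,-0.044,-0.104,0],[0.028,-0.076,-0.104,0],[0.04,-0.108,-0.104,0],[0.052,-0.14,-0.104,0],[0.061,-0.165,-0.104,0],[0.0632,-0.174,-0.104,0]]}}

```text
clock: 12.22
position: [636.0, -105.9, 149.1]
ee_rot: [-0.706, 0.708, 0.001, 0.0]
contact_force: [-0.0, -0.3, -1.0]
gripper_width: 43.0
```

```bash
python3 -c "
from h import *
go(635.7,-105.5,41.4)"
```

```text
clk 12.22 d [-0.0002  0.0002  0.1077] turn [179.8  -0.2] pos [ 636.  -105.9  149.1] w 43.0 F [-0.  -0.3 -1. ] j [ 0.08  0.5  -0.07 -0.   -1.   -0.09] tz [-0.001  0.002 -1.   ]
```

>>> {"op": "jog_arm", "data": {"increments": [[0,0,0.02,0],[0,0,0.045,0],[0,0,0.07,0],[0,0,0.088,0],[0,0,0.097,0],[0,0,0.101,0],[0,0,0.103,0],[0,0,0.105,0],[0,0,0.1055,0],[0,0,0.106,0]]}}

```text
clock: 13.48
position: [636.0, -105.8, 43.4]
ee_rot: [-0.706, 0.708, 0.001, 0.0]
contact_force: [0.3, 0.8, -0.3]
gripper_width: 43.0
```

>>> {"op": "jog_arm", "data": {"increments": [[0,0,0.0005,0],[0,0,0.001,0],[0,0,0.0015,0],[0,0,0.002,0],[0,0,0.0025,0],[0,0,0.0025,0]]}}

```text
clock: 14.22
position: [636.0, -105.7, 41.4]
ee_rot: [-0.706, 0.708, 0.001, 0.0]
contact_force: [-1.8, 0.9, 3.7]
gripper_width: 42.8
```

Contact with the floor at the expected height, so I'm releasing and lifting.

>>> {"op": "jog_arm", "data": {"increments": [[0,0,0,0],[0,0,0,0],[0,0,0,0],[0,0,0,0],[0,0,-0.01,0],[0,0,-0.03,0],[0,0,-0.06,0],[0,0,-0.09,0],[0,0,-0.11,0],[0,0,-0.11,0]], "hand": 1}}

```text
clock: 15.48
position: [637.3, -105.9, 154.1]
ee_rot: [-0.706, 0.708, -0.001, 0.002]
contact_force: [-0.1, -0.1, -0.1]
gripper_width: 85.1
```

```bash
python3 -c "
from h import *
go(463.5,-106.7,49)
for n,a,b,c,d in(('scene',220,400,200,430),):
  cv2.imwrite('pics/%s4.png'%n,cv2.resize(get_image(n)[a:b,c:d,::-1],None,fx=3.3,fy=3.3,interpolation=cv2.INTER_CUBIC))
"
```

```text
clk 15.47 d [0.0015 0.1743 0.1043] turn [179.8  -0.2] pos [ 637.3 -105.9  154.1] w 85.1 F [-0.1 -0.1 -0.1] j [ 0.08  0.49 -0.07 -0.   -1.01 -0.09] tz [ 0.005  0.002 -1.   ]
```

View pics/scene4.png

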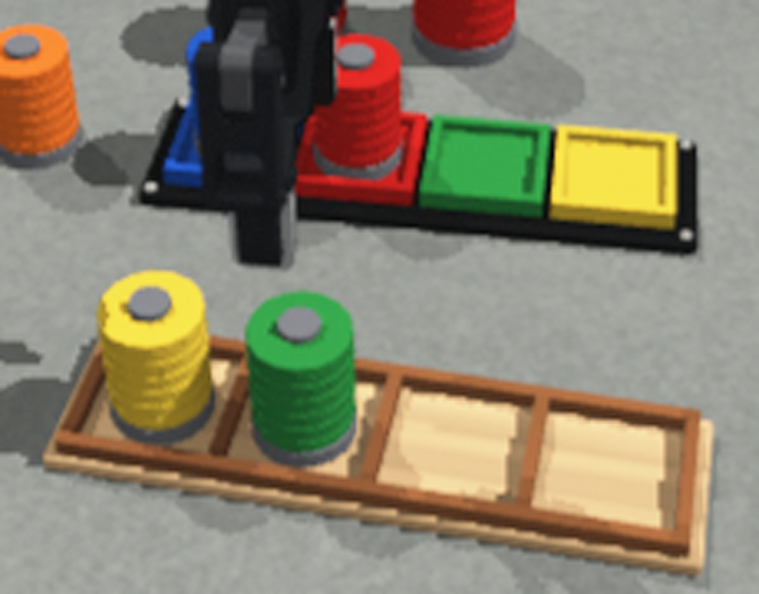

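Green stands upright in the third pocket, centred (base ~303,440). Next is red.

>>> {"op": "jog_arm", "data": {"increments": [[0.0005,0.045,0,0],[0.001,0.09,0,0],[0.001,0.135,0,0],[0.001,0.165,0,0],[0.001,0.172,0.005,0],[0.001,0.172,0.03,0],[0.001,0.172,0.06,0],[0.001,0.172,0.09,0],[0.001,0.172,0.102,0],[0.001,0.172,0.102,0]]}}

```text
clock: 16.77
position: [464.4, -106.1, 49.2]
ee_rot: [-0.706, 0.708, 0.001, 0.0]
contact_force: [-0.4, -0.3, -0.1]
gripper_width: 85.2
```

>>> {"op": "jog_arm", "data": {"increments": [[0,0,0,0],[0,0,0,0],[0,0,0,0],[0,0,0,0],[0,0,0,0],[0,0,0,0]], "hand": -1}}

```text
clock: 17.52
position: [464.7, -106.1, 50.2]
ee_rot: [-0.706, 0.708, 0.001, 0.001]
contact_force: [-1.2, 0.3, 5.8]
gripper_width: 42.9
```

```bash
python3 -c "
from h import *
go(640.8,-42,150)"
```

```text
clk 17.52 d [-0.0648 -0.176  -0.0996] turn [179.8  -0.2] pos [ 464.7 -106.1   50.2] w 42.9 F [-1.2  0.3  5.8] j [ 0.12  0.39 -0.59 -0.   -0.59 -0.12] tz [ 0.     0.002 -1.   ]
```

>>> {"op": "jog_arm", "data": {"increments": [[0,0,-0.015,0],[0,0,-0.04,0],[0,0,-0.07,0],[-0.005,-0.014,-0.092,0],[-0.016,-0.044,-0.1,0],[-0.028,-0.076,-0.1,0],[-0.04,-0.108,-0.1,0],[-0.052,-0.14,-0.1,0],[-0.062,-0.167,-0.1,0],[-0.0648,-0.176,-0.1,0]]}}

```text
clock: 18.77
position: [641.7, -41.4, 149.6]
ee_rot: [-0.706, 0.708, 0.001, 0.001]
contact_force: [-0.4, 0.0, -1.6]
gripper_width: 43.0
```

```bash
python3 -c "
from h import *
go(640.8,-42,45.2)"
```

```text
clk 18.77 d [0.0009 0.0009 0.1044] turn [179.8  -0.2] pos [641.7 -41.4 149.6] w 43.0 F [-0.4  0.  -1.6] j [ 0.19  0.49 -0.08 -0.   -1.   -0.19] tz [-0.     0.002 -1.   ]
```

>>> {"op": "jog_arm", "data": {"increments": [[0.0009,0.0009,0.02,0],[0.0009,0.0009,0.045,0],[0.0009,0.0009,0.07,0],[0.0009,0.0009,0.086,0],[0.0009,0.0009,0.094,0],[0.0009,0.0009,0.098,0],[0.0009,0.0009,0.1,0],[0.0009,0.0009,0.1015,0],[0.0009,0.0009,0.1025,0],[0.0009,0.0009,0.103,0]]}}

```text
clock: 20.02
position: [640.9, -42.0, 46.8]
ee_rot: [-0.706, 0.708, 0.001, 0.001]
contact_force: [-0.4, -0.4, -1.0]
gripper_width: 42.5
```

>>> {"op": "jog_arm", "data": {"increments": [[0,0,0.0005,0],[0,0,0.001,0],[0,0,0.0015,0],[0,0,0.002,0],[0,0,0.002,0]]}}

```text
clock: 20.65
position: [640.9, -42.0, 45.3]
ee_rot: [-0.706, 0.708, 0.001, 0.001]
contact_force: [-1.1, 0.6, 3.0]
gripper_width: 43.1
```

>>> {"op": "jog_arm", "data": {"increments": [[0,0,0,0],[0,0,0,0],[0,0,0,0],[0,0,0,0],[0,0,-0.01,0],[0,0,-0.03,0],[0,0,-0.06,0],[0,0,-0.09,0],[0,0,-0.11,0],[0,0,-0.11,0]], "hand": 1}}

```text
clock: 21.9
position: [642.0, -42.1, 158.0]
ee_rot: [-0.706, 0.708, -0.001, 0.003]
contact_force: [-0.6, 0.8, 0.4]
gripper_width: 85.3
```

```bash
python3 -c "
from h import *
go(460.5,-168.5,48)
for n,a,b,c,d in(('scene',220,400,200,430),):
  cv2.imwrite('pics/%s5.png'%n,cv2.resize(get_image(n)[a:b,c:d,::-1],None,fx=3.3,fy=3.3,interpolation=cv2.INTER_CUBIC))
"
```

```text
clk 21.90 d [0.1271 0.1818 0.1086] turn [ 1.799e+02 -1.000e-01] pos [642.  -42.1 158. ] w 85.3 F [-0.6  0.8  0.4] j [ 0.18  0.48 -0.07 -0.   -1.01 -0.19] tz [ 0.006  0.003 -1.   ]
```

View pics/scene5.png

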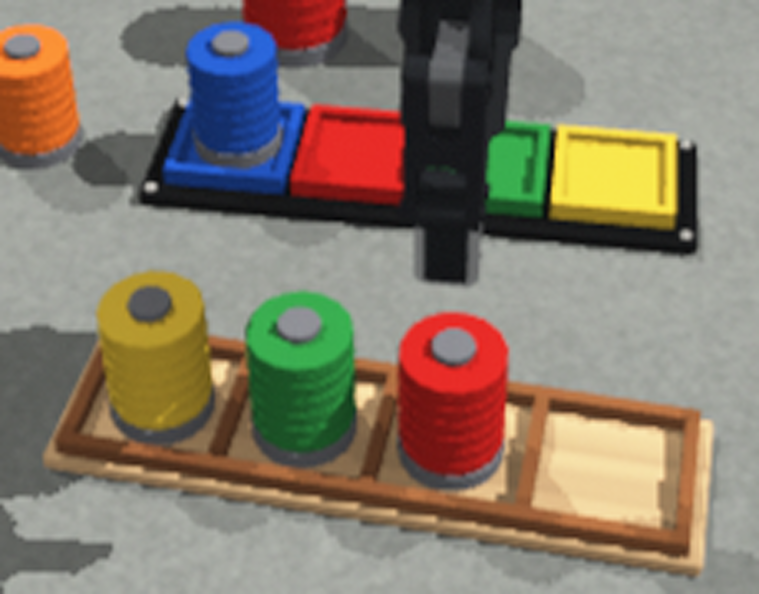

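Red is upright in the second-from-left pocket (base ~452,465). Next is blue.

>>> {"op": "jog_arm", "data": {"increments": [[0.033,0.047,0,0],[0.066,0.094,0,0],[0.098,0.14,0,0],[0.122,0.172,0,0],[0.1265,0.18,0.005,0],[0.1265,0.18,0.03,0],[0.1265,0.18,0.06,0],[0.1265,0.18,0.09,0],[0.1265,0.18,0.107,0],[0.1265,0.18,0.107,0]]}}

```text
clock: 23.2
position: [460.2, -167.4, 46.4]
ee_rot: [-0.706, 0.708, 0.002, 0.0]
contact_force: [0.1, -0.3, -0.5]
gripper_width: 85.5
```

>>> {"op": "jog_arm", "data": {"increments": [[0,0,0,0],[0,0,0,0],[0,0,0,0],[0,0,0,0],[0,0,0,0],[0,0,0,0]], "hand": -1}}

```text
clock: 23.95
position: [460.7, -167.4, 47.3]
ee_rot: [-0.706, 0.708, 0.001, 0.001]
contact_force: [-1.5, 0.8, 6.4]
gripper_width: 43.2
```

```bash
python3 -c "
from h import *
go(646,22,150)"
```

```text
clk 23.95 d [-0.19   -0.1849 -0.1024] turn [ 1.799e+02 -1.000e-01] pos [ 460.7 -167.4   47.3] w 43.2 F [-1.5  0.8  6.4] j [-0.02  0.42 -0.56 -0.   -0.6   0.02] tz [-0.001  0.003 -1.   ]
```

Place height is about 42.3.

>>> {"op": "jog_arm", "data": {"increments": [[0,0,-0.015,0],[0,0,-0.04,0],[0,0,-0.07,0],[-0.008,-0.008,-0.095,0],[-0.03,-0.03,-0.103,0],[-0.057,-0.055,-0.103,0],[-0.085,-0.083,-0.103,0],[-0.113,-0.11,-0.103,0],[-0.141,-0.138,-0.103,0],[-0.165,-0.161,-0.103,0]]}}

```text
clock: 25.2
position: [622.5, -1.9, 149.7]
ee_rot: [-0.706, 0.708, 0.002, 0.0]
contact_force: [1.5, -0.1, -0.7]
gripper_width: 42.6
```

```bash
python3 -c "
from h import *
go(646,22,42.3)"
```

```text
clk 25.20 d [-0.0237 -0.0237  0.1074] turn [ 1.799e+02 -1.000e-01] pos [622.5  -1.9 149.7] w 42.6 F [ 1.5 -0.1 -0.7] j [ 0.25  0.46 -0.13 -0.   -0.98 -0.25] tz [-0.002  0.003 -1.   ]
```

>>> {"op": "jog_arm", "data": {"increments": [[-0.015,-0.015,0,0],[-0.0237,-0.0237,0.005,0],[-0.0237,-0.0237,0.025,0],[-0.0237,-0.0237,0.05,0],[-0.0237,-0.0237,0.075,0],[-0.0237,-0.0237,0.09,0],[-0.0237,-0.0237,0.098,0],[-0.0237,-0.0237,0.102,0],[-0.0237,-0.0237,0.104,0],[-0.0237,-0.0237,0.105,0]]}}

```text
clock: 26.45
position: [646.4, 22.1, 45.3]
ee_rot: [-0.706, 0.708, 0.001, 0.001]
contact_force: [-0.1, -0.6, -2.4]
gripper_width: 42.8
```

>>> {"op": "jog_arm", "data": {"increments": [[0,0,0.0005,0],[0,0,0.001,0],[0,0,0.0015,0],[0,0,0.002,0],[0,0,0.002,0]]}}

```text
clock: 27.08
position: [646.4, 22.1, 43.2]
ee_rot: [-0.706, 0.708, 0.001, 0.001]
contact_force: [0.5, 0.2, -1.5]
gripper_width: 43.0
```

Not down yet, so I'm continuing.

>>> {"op": "jog_arm", "data": {"increments": [[0,0,0.0005,0],[0,0,0.001,0],[0,0,0.0013,0],[0,0,0.0015,0],[0,0,0.0015,0]]}}

```text
clock: 27.7
position: [646.3, 22.1, 42.3]
ee_rot: [-0.707, 0.708, 0.001, 0.001]
contact_force: [-3.1, 0.3, 4.8]
gripper_width: 42.6
```

>>> {"op": "jog_arm", "data": {"increments": [[0,0,0,0],[0,0,0,0],[0,0,0,0],[0,0,0,0],[0,0,-0.01,0],[0,0,-0.03,0],[0,0,-0.06,0],[0,0,-0.09,0],[0,0,-0.12,0],[0,0,-0.15,0]], "hand": 1}}

```text
clock: 28.95
position: [646.5, 21.6, 194.3]
ee_rot: [-0.707, 0.708, 0.001, 0.001]
contact_force: [0.1, 0.4, -0.4]
gripper_width: 85.3
```

>>> {"op": "jog_arm", "data": {"increments": [[-0.04,0.02,-0.02,0],[-0.08,0.04,-0.02,0],[-0.12,0.06,-0.02,0],[-0.16,0.08,-0.02,0],[-0.2,0.1,-0.02,0],[-0.24,0.12,-0.02,0],[-0.26,0.13,-0.02,0],[-0.26,0.13,-0.02,0]]}}

```text
clock: 29.95
position: [516.3, 283.2, 215.9]
ee_rot: [0.708, -0.707, -0.001, -0.002]
contact_force: [-0.3, 0.4, -0.4]
gripper_width: 85.7
```

```bash
python3 -c "
from h import *
go(646,22,200)
for n,a,b,c,d in(('scene',220,400,200,430),('top',90,310,200,430)):
  cv2.imwrite('pics/%s6.png'%n,cv2.resize(get_image(n)[a:b,c:d,::-1],None,fx=2.7,fy=2.7,interpolation=cv2.INTER_CUBIC))
"
```

```text
clk 29.95 d [ 0.2614 -0.1294  0.015 ] turn [-1.799e+02  1.000e-01] pos [516.3 283.2 215.9] w 85.7 F [-0.3  0.4 -0.4] j [ 0.78  0.35 -0.13 -0.   -1.09 -0.77] tz [ 0.001  0.004 -1.   ]
```

View pics/scene6.png

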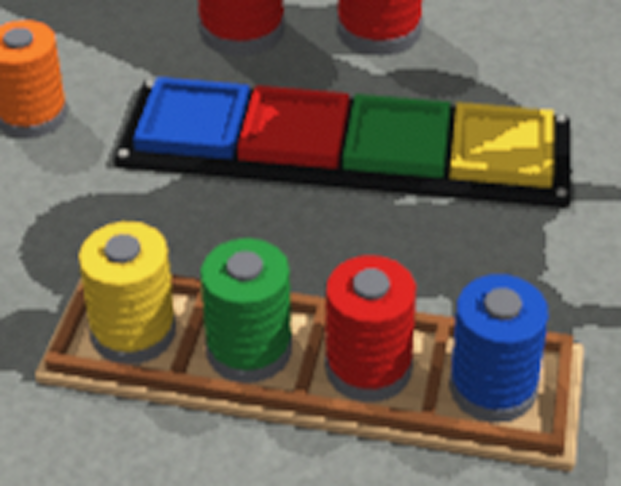

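View pics/top6.png

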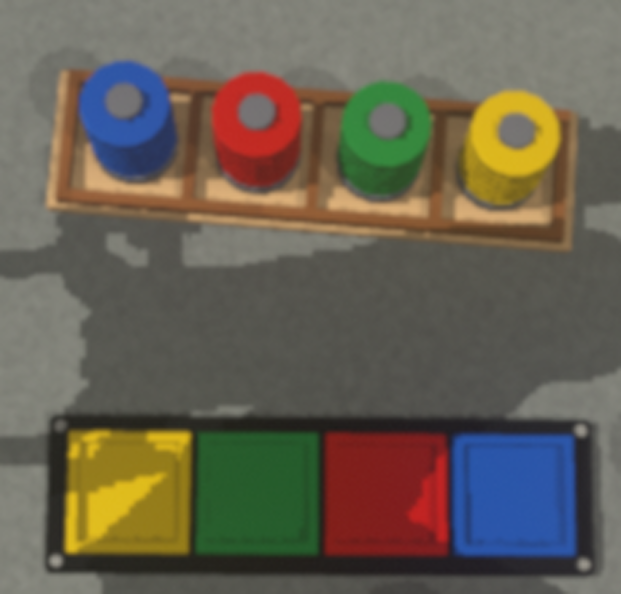

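All four stand upright, each in its own pocket. From left to right in the top view they are blue (123,100), red (256,112), green (387,121), yellow (517,131). The gripper is clear.

```bash
python3 -c "
from bench import *
print(job_done())"
```

```text
the job is handed in; nothing more can be done
None
```

I moved all four lamps into the assembly rack in reverse order and handed the job in at about 30 s on the robot's clock. The storage order from the robot's left was yellow, green, red, blue; the pockets now hold blue, red, green, yellow. The larger red look-alikes and the orange one were left alone.

- **Setting down:** each lamp was lowered until it touched the pocket floor, at about the expected height and with 3–5 N, and then released.
- **Final pictures:** both cameras show all four upright in their own pockets, with the seats empty and the gripper clear of everything.
- **Disagreements:** the two cameras differed by about 2–3 mm on positions. Yellow sits about 3 mm off its pocket's centre but inside the walls, so I shifted the later placements slightly. No check failed.

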